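# Unhook the empty sweet bin and put it on the counter scale

## Task

Take the empty yellow sweet bin out of its display rack and set it on the pan of the counter scale so that it can be tared. Its side lugs are hooked behind the rack's red retaining lips and its rear rim sits under a keeper bar, so lift the front to tilt the bin back just enough to pass the lips without forcing it against the caps above them, draw it forward out of the rack and only then lift it away. Never force the bin against the rack, set it down gently, flat and about centred on the pan, let go of it, and leave the other things on the counter alone.

Things in the scene. Friction and masses are not known exactly. Their poses are not given: they have to be found in the camera images.
- bin: Loose empty open-topped yellow plastic bin, 160 (its x) x 90 (its y) x 50 mm high, walls 4 mm, 0.28 to 0.45 kg. Origin: centre of its underside; z up; its front is -x. It stands on the rack floor, its axes along the rack's. It has a blue carrying bar above the rim and two side lugs.
- bar (a point): Middle of the bin's fixed blue carrying bar, which spans the bin 55 mm ahead of its centre: 10 mm thick along x, 90 mm long along y, from 70 to 100 mm above the underside; free space down to the 50 mm high rim. Grip it across its thickness (fingers closing along the bin's x). This point is 85 mm above the underside.
- lugs (a point): Midway between the bin's two blue round side lugs (12 mm diameter, axis along y, each sticking out 12 mm from a side wall); 20 mm ahead of the bin's centre, 30 mm above its underside.
- heel (a point): Middle of the bin's rear bottom edge (x = +80 mm), which rests on the rack floor. Tilting the bin back means raising its front (-x) about this edge.
- rack: Fixed blue display rack around the white floor, with keeper bar, low back panel (at x = +108 mm) and red catches. Origin: centre of the bin's place, at table height; z up; its open front is -x. Left and right, 4 mm beyond the bin's sides, stand its two red catches. More than 15 N between the bin and catches, keeper or panel counts as forcing.
- lips (a point): Foot of the red catches, midway between them, at floor height, x = -34 mm in the rack. Each catch is a rigid C open to the front with a lug inside: a retaining lip (rack x -38 to -30 mm) ahead of the lug, a cap (x -38 to +18 mm) above it, a column (x +10 to +18 mm) behind it. They are locked at a height that differs each time and is not reported by this point.
- keeper (a point): Lower front edge of the rack's blue keeper bar over the bin's rear rim: bar x from +74 to +108 mm, underside 87 mm above the table, 7 mm above the rim, so the bin cannot be lifted straight up. To pass over the lips the lugs must rise 9 to 27 mm; lip top to cap is 15 mm for the 12 mm lug (3 mm spare). Drawn 45 mm or more forward, lugs and rim are free.
- scale: Fixed grey counter scale, 210 x 190 mm; origin on the table under its centre.
- pan: Steel weighing pan of the scale, 200 (x) x 180 (y) x 8 mm, on a stiff spring (4 N/mm, sinks about 1 mm under the bin). Origin: centre of its underside.
- pan_top (a point): Centre of the pan's top surface, about 65 mm above the table.
- jar_red: Bystander: jar with red cap, 76 mm diameter, 110 mm high. Origin: centre of its underside.
- jar_blue: Bystander: jar with blue cap, 72 mm diameter, 120 mm high. Origin: centre of its underside.
- tin: Bystander: tin with green wrapper, 64 mm diameter, 70 mm high. Origin: centre of its underside.
- tub: Bystander: orange cup, 80 mm diameter, 70 mm high. Origin: centre of its underside.
- scoop: Bystander: blue-handled serving spoon lying flat, 200 mm long along its x.
- gift_box: Bystander: red box, 90 x 70 x 50 mm high. Origin: centre of its underside.
- rack_floor: Fixed white floor block of the rack on which the bin stands, same origin and axes as the rack: top 30 mm above the table, 94 mm wide, x from -95 to +107 mm.

How it is judged:
By the outcome, as a careful person would: the job done as asked, in the order asked, and still so for the second after the job is handed in, with the robot touching nothing.
It also fails if it takes over 72 s, if anything falls off the work surface, if the arm or the gripper's body presses on something with over 40 N, if the wrist force passes 120 N, or if a joint passes its speed limit or range.

## Robot

A 6-joint arm with a two-finger parallel gripper is mounted at the origin on the work surface. World frame = base frame: x ahead of the robot, y to its left, z up, the work surface at z = 0. Lengths are in m, angles in rad, forces in N, time in s.
With the tool pointing down it reaches from about 0.325 to 0.875 m from the base axis. Payload 4.4 kg.
Tool frame: the origin (TCP) lies on the front face of the gripper's body, between the roots of the fingers; the fingertips stand 73 mm ahead of it and the grasp point (between the pads) lies ahead of it (grip_depth is the z of the grasp point in the tool frame, in m); z points along the fingers, y is the direction in which the jaws open and shut (so a half turn about z gives the same grasp; the last joint's range is limited). The gripper opens to 85 mm and grips with 20 to 120 N. Pads are 22 mm wide; open, the fingers measure 114 mm over their backs; the gripper's body (76 mm by 85 mm) begins 54 mm behind the grasp point. The pads swing forward as they close: fully open they stand 13 mm farther back than shut.
Start: joints at [1, 0.207, 1.542, -0, 1.393, -0.15], TCP at [0.234, 0.525, 0.304] pointing down, gripper open.
Joint ranges: [-2.73, 2.73], [-0.86, 2.22], [0.23, 2.46], [-1.11, 4.25], [0.08, 2.63], [-2.82, 2.82]. Speed limits (rad/s): [2.79, 2.79, 3.14, 3.14, 3.14, 3.14].

## Interface

Orientations are given as a 3x3 rotation matrix whose columns are the frame's x, y, z axes.
In Python, from bench import * gives the robot as it stands.
- The arm moves only by the tool arm_command, never from a script. Its argument "targets" is a list of rows, each a list of 2 entries, a list of its own where there are three numbers: the shift along the tool's x, y, z scaled (see below), then the turn, a rotation vector about the tool's x, y, z scaled (see below). In form: [[[x, y, z], [wx, wy, wz]], ...]. A call has 1 to 20 rows; each row shifts and turns the pose as measured when the row begins, along the tool's axes as they then stand; what a row does not reach is not made up. The controller multiplies each number of a shift by 2 cm and each number of a turn by 4 degrees. A row lasts 1/10 s, in which the tool goes at most 50 mm and 8.59 degrees, less where a joint would pass 70% of its speed; a pose out of reach is approached as far as the arm can. A call with a number of a shift or a turn outside -1 to 1 is refused whole. A call with a gripper value outside its range is refused whole. "jaw" is the opening, from 0 (shut) to 1 (fully open), set as the call begins (left out, the last holds). The fingers move at their own pace and stop on an object; "force" is the grip in N (left out, the last holds). Time passes only in rows, so rows that do not move let the fingers close. It gives the time, the measured TCP pose, the force and the opening at its end, in the units of the state.
- state(): the state, without advancing time (a new reading comes with each control period).
- camera(name): name is "scene" or "top"; returns a dict with "image" (420x560x3 uint8, red, green, blue), "camera_matrix" (3x3 intrinsics, pixels), "dist" ([k1, k2, p1, p2, k3] as OpenCV has them; the pictures are not rectified), "world_from_camera" (4x4, takes a point from camera to world coordinates). Camera axes: x right, y down, z forward; pixel columns grow to the right and rows downward; lengths in m; the calibration is good to about 2 mm. A picture is of the moment at which its call begins. There is no depth.
- finish_job(): hands the job in, once; it reports no verdict.
The state is a dict: "clock": time; "joints": joint angles; "joint_vel": joint speeds; "joint_efforts": joint torques, N m; "eef_pos": TCP position; "eef_rot": TCP orientation; "contact_force": force on the tool from outside, world axes, zero at the start; "torque": the same for the moment, N m; "finger_gap": finger opening in m.
Only numpy, scipy, OpenCV 4.12 (cv2) and the standard library are available. Lean on these libraries where they do the work, as an engineer would, in place of code of your own. Each camera call takes 0.05 s, during which the arm holds its last target.

## Working session

There is one attempt and no reset: what is moved stays moved. The work goes in short steps, Python scripts to look and compute and a tool call to move; the robot and the scene stay as the last step left them, time stands still between calls to the robot, and variables do not carry over. Pictures are saved under pics/ and viewed, and the job is handed in when it is done.

Besides the shell and the picture viewer there is one more tool, called after "Emit:" by a JSON object that holds its "op" and its "data", one argument or row to a line. arm_command: Moves the arm, as the interface text tells. Shifts and turns lie within -1 to 1; 1 stands for 2 cm of shift or 4 degrees of turn. Its arguments: {"type":"object","properties":{"targets":{"type":"array","items":{"type":"array"}},"jaw":{"type":"number"},"force":{"type":"number"}},"required":["targets"]}

```bash
ls; mkdir -p pics; python3 - <<'E'
from bench import *
import cv2,numpy as np
s=state();print({k:np.round(v,3).tolist() for k,v in s.items()})
for n in("scene","top"):
    c=camera(n);cv2.imwrite(f"pics/{n}0.png",c["image"][:,:,::-1]);print(n,c["camera_matrix"],c["dist"],np.round(c["world_from_camera"],4))
E
```

```text
pics
{'clock': 0.0, 'joints': [1.001, 0.207, 1.543, 0.0, 1.393, -0.151], 'joint_vel': [-0.001, 0.0, 0.001, 0.001, -0.0, -0.002], 'joint_efforts': [0.001, -38.304, -29.159, -0.0, 0.01, -0.0], 'eef_pos': [0.234, 0.525, 0.303], 'eef_rot': [[-0.913, 0.408, -0.001], [0.408, 0.913, -0.002], [0.0, -0.002, -1.0]], 'contact_force': [0.608, 0.354, 0.862], 'torque': [-0.008, -0.006, -0.016], 'finger_gap': 0.085}
scene [[483.30675456   0.         275.6572678 ]
 [  0.         483.30675456 211.99633759]
 [  0.           0.           1.        ]] [-0.0632524  0.         0.         0.         0.       ] [[ 0.8618  0.3448 -0.372   1.0333]
 [ 0.507  -0.5629  0.6528 -0.8081]
 [ 0.0157 -0.7512 -0.6599  0.9202]
 [ 0.      0.      0.      1.    ]]
top [[441.90524215   0.         277.24389855]
 [  0.         441.90524215 216.60225874]
 [  0.           0.           1.        ]] [-0.10443424  0.          0.          0.          0.        ] [[-1.0700e-02 -9.8210e-01  1.8820e-01  2.9580e-01]
 [-9.9990e-01  1.0400e-02 -2.7000e-03 -3.3000e-03]
 [ 7.0000e-04 -1.8820e-01 -9.8210e-01  1.5718e+00]
 [ 0.0000e+00  0.0000e+00  0.0000e+00  1.0000e+00]]
```

View pics/scene0.png

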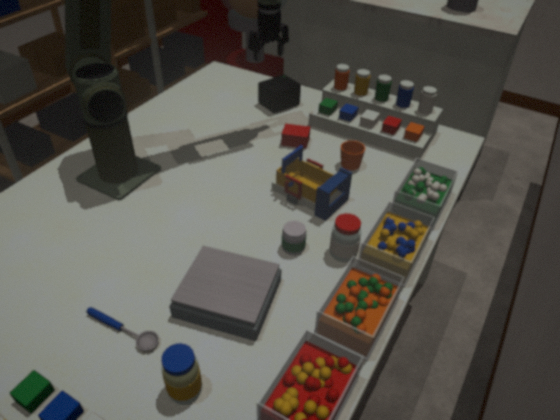

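View pics/top0.png

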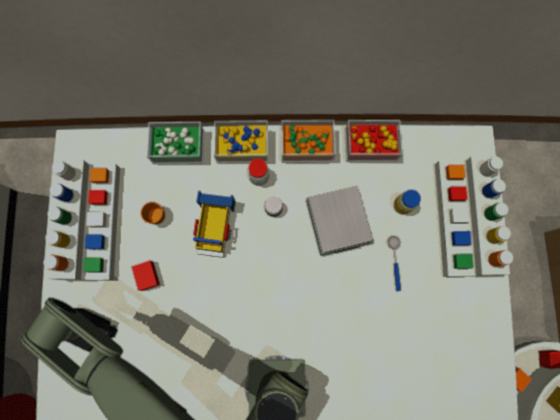

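```bash
python3 - <<'E'
import cv2
a=cv2.imread("pics/top0.png")[180:270,170:260];cv2.imwrite("pics/t_crop.png",cv2.resize(a,(600,600),interpolation=cv2.INTER_CUBIC))
a=cv2.imread("pics/scene0.png")[130:230,260:370];cv2.imwrite("pics/s_crop.png",cv2.resize(a,(660,600),interpolation=cv2.INTER_CUBIC))
a=cv2.imread("pics/top0.png")[180:260,300:380];cv2.imwrite("pics/p_crop.png",cv2.resize(a,(480,480),interpolation=cv2.INTER_CUBIC))
E
```

```text
(no output)
```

View pics/t_crop.png

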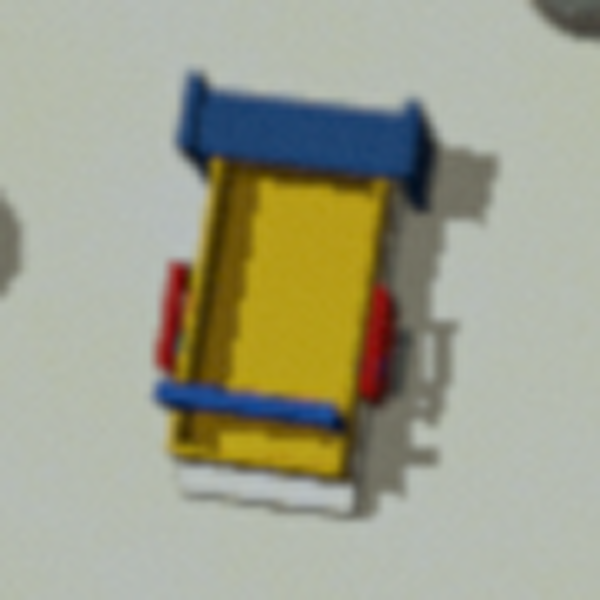

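View pics/s_crop.png

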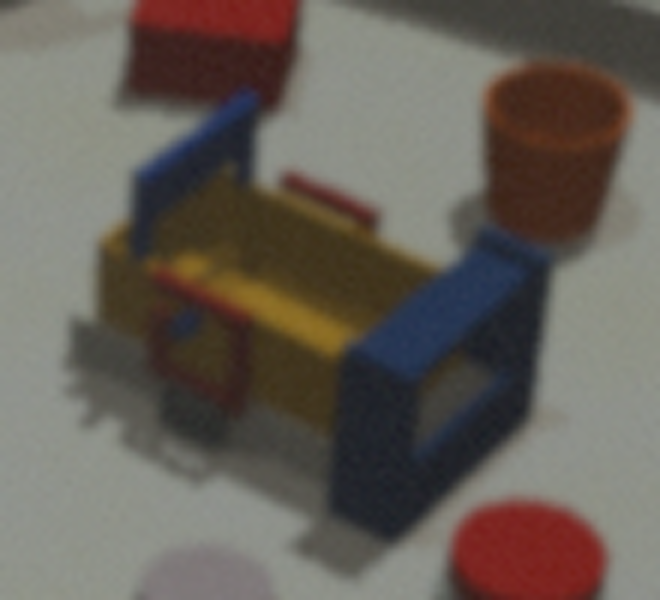

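View pics/p_crop.png

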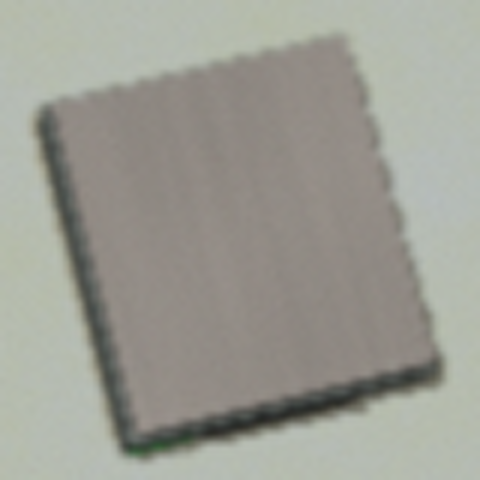

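```bash
cat > h.py <<'E'
from bench import *
import cv2,numpy as np
def grab(n,k=12):
    cs=[camera(n) for _ in range(k)]
    c=cs[0];c["image"]=np.mean([x["image"].astype(float) for x in cs],0).astype(np.uint8);return c
def rays(c,px):
    p=cv2.undistortPoints(np.array(px,float).reshape(-1,1,2),c["camera_matrix"],c["dist"]).reshape(-1,2)
    d=np.c_[p,np.ones(len(p))]@c["world_from_camera"][:3,:3].T
    return c["world_from_camera"][:3,3],d
def plane(c,px,z):
    o,d=rays(c,px);return o+d*((z-o[2])/d[:,2])[:,None]
def proj(c,P):
    T=np.linalg.inv(c["world_from_camera"]);
    r,_=cv2.Rodrigues(T[:3,:3]);return cv2.projectPoints(np.array(P,float).reshape(-1,1,3),r,T[:3,3],c["camera_matrix"],c["dist"])[0].reshape(-1,2)
E
python3 - <<'E'
from h import *
import pickle
d={n:grab(n) for n in("scene","top")}
pickle.dump(d,open("d0.pkl","wb"))
for n in d:cv2.imwrite(f"pics/{n}_avg.png",d[n]["image"][:,:,::-1])
a=d["scene"]["image"][150:220,275:355,::-1];cv2.imwrite("pics/s_crop2.png",cv2.resize(a,(800,600)[:1]+(700,) if 0 else (685,600),interpolation=cv2.INTER_CUBIC))
t=d["top"];im=t["image"];hsv=cv2.cvtColor(im,cv2.COLOR_RGB2HSV)
def comps(m,roi):
    x0,y0,x1,y1=roi;mm=np.zeros_like(m);mm[y0:y1,x0:x1]=m[y0:y1,x0:x1]
    n,l,s,c=cv2.connectedComponentsWithStats(mm)
    return [(l==i,s[i].tolist(),c[i]) for i in range(1,n) if s[i][4]>8]
blue=cv2.inRange(hsv,(100,120,40),(125,255,255));yel=cv2.inRange(hsv,(20,120,40),(35,255,255));red=cv2.inRange(hsv,(0,150,60),(6,255,255))|cv2.inRange(hsv,(172,150,60),(180,255,255))
roi=(185,185,250,265)
def rect(m,z):
    ys,xs=np.nonzero(m);P=plane(t,np.c_[xs,ys],z)[:,:2]
    r=cv2.minAreaRect((P*1000).astype(np.float32));return np.round(r[0],1),np.round(r[1],1),round(r[2],1),np.round(P.mean(0)*1000,1)
for nm,m,z in(("blue",blue,.13),("yel",yel,.08),("red",red,.1)):
    for k,s,c in comps(m,roi):print(nm,s,np.round(c,1),rect(k,z))
# pan
lab=im.astype(int);x=im[215:225,330:350].reshape(-1,3).mean(0);print("pancol",x,im[260,330],hsv[220,340])
m=(np.abs(lab-x).sum(2)<40).astype(np.uint8)
for k,s,c in comps(m,(295,175,385,265)):print("pan",s,c,rect(k,.065))
E
```

```text
blue [197, 192, 37, 15, 326] [214.8 199.8] (array([632.7, 201. ]), array([120.9,  37.5]), 82.0, array([631.8, 201.7]))
blue [194, 238, 27, 6, 70] [206.4 240.3] (array([495.4, 225.1]), array([88.1,  9.7]), 81.7, array([495. , 227.4]))
yel [195, 204, 34, 48, 1091] [211.7 226.1] (array([547.1, 219.7]), array([ 97. , 155.5]), 81.6, array([551. , 217.9]))
red [194, 220, 4, 16, 30] [195.5 227.2] (array([543.5, 270.4]), array([ 6.2, 51.7]), 81.9, array([544.3, 270. ]))
red [224, 223, 5, 17, 54] [226.1 231.3] (array([530. , 164.9]), array([12.1, 54.9]), 80.4, array([529.2, 165.6]))
pancol [145.195 138.87  132.57 ] [181 187 178] [ 15  21 145]
pan [306, 186, 68, 66, 2885] [340.26169844 218.06343154] (array([ 577.9, -223.2]), array([199.8, 189.6]), 13.2, array([ 577.4, -226.6]))
```

View pics/s_crop2.png

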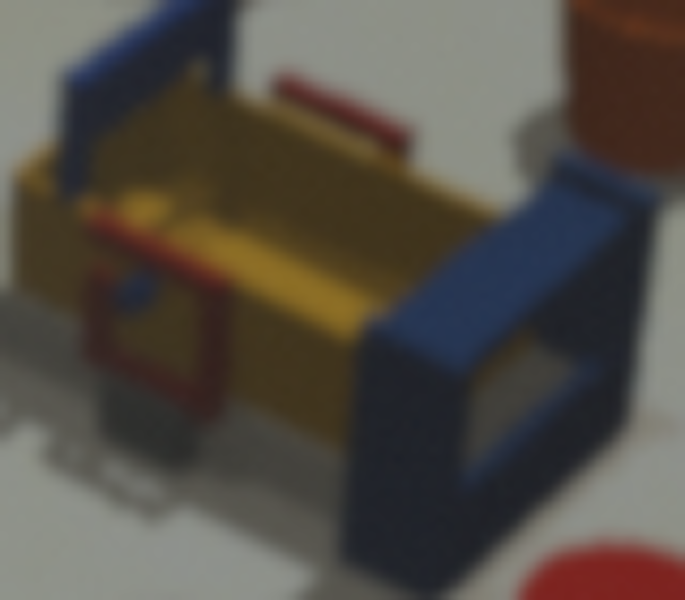

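```bash
cat >> h.py <<'E'
yaw=np.deg2rad(-8.3);RC=np.array([.5495,.2173,0]);Rz=np.array([[np.cos(yaw),-np.sin(yaw),0],[np.sin(yaw),np.cos(yaw),0],[0,0,1]])
def W(p):return np.asarray(p,float)/1000@Rz.T+RC
def inrack(c,px,ax,v):
    o,d=rays(c,px);o=Rz.T@(o-RC)*1000;d=d@Rz
    return o+d*((v-o[ax])/d[:,ax])[:,None]
E
python3 - <<'E'
from h import *
import pickle
d=pickle.load(open("d0.pkl","rb"));c=d["scene"]
x0,y0=280,168;w,h=28,34;k=17
a=c["image"][y0:y0+h,x0:x0+w,::-1];A=cv2.resize(a,(w*k,h*k),interpolation=cv2.INTER_CUBIC);A=cv2.convertScaleAbs(A,alpha=1.8)
A2=A.copy()
def dot(p,col):
    q=proj(c,[W(p)])[0];u=(int((q[0]-x0+.5)*k),int((q[1]-y0+.5)*k));cv2.circle(A2,u,4,col,-1)
    print(p,np.round(q,1),u)
for p in [(-20,-45,60),(-20,-57,60)]:dot(p,(255,255,0))
for p in[(-80,-45,80),(80,-45,80),(-80,-45,30)]:dot(p,(0,255,0))
for y in(-49,-61):
  for z in(60,70,80,90,100):dot((-38,y,z),(255,255,255) if y==-49 else (0,0,255))
cv2.imwrite("pics/z1.png",A);cv2.imwrite("pics/z2.png",A2)
a=c["image"][150:220,275:355,::-1].copy()
E
```

```text
(-20, -45, 60) [291.4 183.2] (202, 266)
(-20, -57, 60) [288.9 185.1] (159, 299)
(-80, -45, 80) [275.4 169.7] (-69, 37)
(80, -45, 80) [320.3 191.7] (693, 411)
(-80, -45, 30) [275.1 183.2] (-74, 266)
(-38, -49, 60) [285.7 181.4] (104, 236)
(-38, -49, 70) [285.8 178.6] (106, 189)
(-38, -49, 80) [285.9 175.9] (108, 142)
(-38, -49, 90) [286.  173.1] (110, 95)
(-38, -49, 100) [286.1 170.3] (111, 47)
(-38, -61, 60) [283.1 183.3] (61, 269)
(-38, -61, 70) [283.2 180.6] (63, 222)
(-38, -61, 80) [283.3 177.8] (64, 175)
(-38, -61, 90) [283.4 175. ] (66, 127)
(-38, -61, 100) [283.5 172.2] (67, 80)
```

View pics/z1.png

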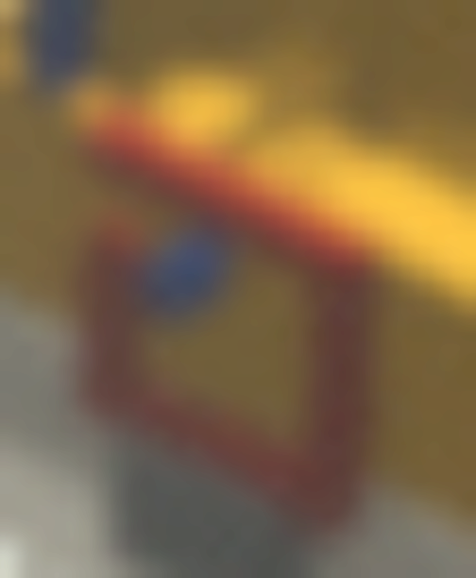

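View pics/z2.png

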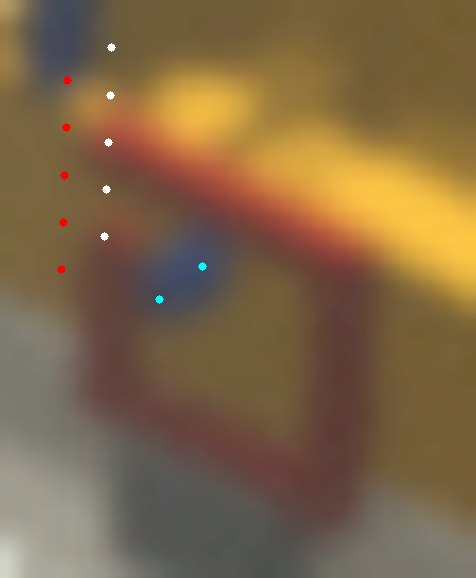

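```bash
cat >> h.py <<'E'
from scipy.spatial.transform import Rotation as Ro
def rel(pos,rot):
    s=state();R=np.array(s["eef_rot"]);d=R.T@(np.array(pos)-s["eef_pos"])/.02
    w=np.rad2deg(Ro.from_matrix(R.T@rot).as_rotvec())/4
    print("t",round(s["clock"],2),"pos",np.round(s["eef_pos"],4),"shift units",np.round(d,3),"turn units",np.round(w,3),"F",np.round(s["contact_force"],1),"T",np.round(s["torque"],2),"gap",round(s["finger_gap"],4))
def toolrot(yawdeg,pitch=0):
    # tool y along heading yaw, z down; pitch>0 raises front of bin (-x)
    a=np.deg2rad(yawdeg);y=np.array([np.cos(a),np.sin(a),0]);z=np.array([0,0,-1.]);x=np.cross(y,z)
    R=np.c_[x,y,z]; by=np.array([-np.sin(a),np.cos(a),0])
    return Ro.from_rotvec(np.deg2rad(pitch)*by).as_matrix()@R
E
python3 - <<'E'
from h import *
import bench,pickle
print([k for k in dir(bench) if not k.startswith('__')], getattr(bench,'grip_depth',None))
t=pickle.load(open("d0.pkl","rb"))["top"]
P=plane(t,[(310,197.5),(357.2,185.8),(373.3,241),(321.7,252.5)],.065)[:,:2]*1000
print(np.round(P,1),P.mean(0),np.round([np.linalg.norm(P[i]-P[(i+1)%4]) for i in range(4)],1),[np.degrees(np.arctan2(*(P[i]-P[(i+1)%4])[::-1])) for i in range(4)])
# rim corners from yellow, bar ends
T=toolrot(-8.3);print(T)
gd=getattr(bench,'grip_depth',.054)
rel(W((-55,0,115+60+gd*1000)),T)
for n,px,z in(("tin",(273,205),.07),("jr",(258,167),.11),("jb",(410,198),.12)):print(n,plane(t,[px],z))
E
```

```text
['Unreachable', 'camera', 'finish_job', 'grip_depth', 'state'] 0.0539
[[ 651.4 -123. ]
 [ 692.3 -291.2]
 [ 495.2 -338.3]
 [ 457.7 -158.4]] [ 574.16001577 -227.70343774] [173.1 202.7 183.8 196.9] [np.float64(103.66609558843102), np.float64(13.454860337419815), np.float64(-78.23740985049974), np.float64(-169.6403627967278)]
[[ 0.1443562   0.98952579  0.        ]
 [ 0.98952579 -0.1443562   0.        ]
 [ 0.          0.         -1.        ]]
t 1.3 pos [0.2344 0.5251 0.3039] shift units [-18.013  -8.377   3.749] turn units [ 0.    -0.    18.561] F [ 0.4 -0.6 -0.3] T [-0.03  0.   -0.04] gap 0.0856
tin [[0.6247751 0.0068674 0.07     ]]
jr [[0.7506712  0.05713316 0.11      ]]
jb [[ 0.63369853 -0.46024406  0.12      ]]
```

Emit:
{"op": "arm_command", "data": {
  "targets": [
    [[0,0,0],[0,0,1]],
    [[0,0,0],[0,0,1]],
    [[0,0,0],[0,0,1]],
    [[0,0,0],[0,0,1]],
    [[0,0,0],[0,0,1]],
    [[0,0,0],[0,0,1]],
    [[0,0,0],[0,0,1]],
    [[0,0,0],[0,0,1]],
    [[0,0,0],[0,0,1]],
    [[0,0,0],[0,0,1]],
    [[0,0,0],[0,0,1]],
    [[0,0,0],[0,0,1]],
    [[0,0,0],[0,0,1]],
    [[0,0,0],[0,0,1]],
    [[0,0,0],[0,0,1]],
    [[0,0,0],[0,0,1]],
    [[0,0,0],[0,0,1]],
    [[0,0,0],[0,0,1]],
    [[0,0,0],[0,0,0.5]]
  ],
  "jaw": 1,
  "force": 40
}}

```text
clock: 3.2
eef_pos: [0.2344, 0.5251, 0.3039]
eef_rot: [[0.194, 0.981, -0.0], [0.981, -0.194, -0.0], [-0.0, -0.0, -1.0]]
contact_force: [-1.2, 0.8, -0.6]
finger_gap: 0.0855
```

```bash
cat > r.py <<'E'
from h import *
import sys
a=[float(v) for v in sys.argv[1:]]  # rackx racky z(mm grasp point world) yaw pitch
R=toolrot(a[3],a[4]);p=W(a[:3]);rel(p-R[:,2]*grip_depth,R)
E
python3 r.py -55 0 175 -8.3 0
```

```text
t 3.2 pos [0.2344 0.5251 0.3039] shift units [-12.177  15.697   3.748] turn units [-0.001  0.001 -0.723] F [-1.2  0.8 -0.6] T [-0.01  0.03  0.01] gap 0.0855
```

Emit:
{"op": "arm_command", "data": {
  "targets": [
    [[-0.75,0.95,0],[0,0,-0.7]],
    [[-0.75,0.97,0],[0,0,0]],
    [[-0.75,0.97,0],[0,0,0]],
    [[-0.75,0.97,0],[0,0,0]],
    [[-0.75,0.97,0],[0,0,0]],
    [[-0.75,0.97,0],[0,0,0]],
    [[-0.75,0.97,0],[0,0,0]],
    [[-0.75,0.97,0],[0,0,0]],
    [[-0.75,0.97,0],[0,0,0]],
    [[-0.75,0.97,0],[0,0,0]],
    [[-0.75,0.97,0.2],[0,0,0]],
    [[-0.75,0.97,0.4],[0,0,0]],
    [[-0.75,0.97,0.4],[0,0,0]],
    [[-0.75,0.97,0.4],[0,0,0]],
    [[-0.7,0.9,0.5],[0,0,0]],
    [[-0.4,0.5,0.5],[0,0,0]],
    [[0,0,0],[0,0,0]]
  ]
}}

```text
clock: 4.9
eef_pos: [0.507, 0.2424, 0.2559]
eef_rot: [[0.142, 0.99, 0.005], [0.99, -0.142, 0.004], [0.005, 0.004, -1.0]]
contact_force: [-0.3, 0.2, -0.0]
finger_gap: 0.0853
```

```bash
python3 r.py -55 0 175 -8.3 0
```

```text
t 4.9 pos [0.507  0.2424 0.2559] shift units [-0.942 -0.475  1.345] turn units [ 0.059 -0.068  0.039] F [-0.3  0.2 -0. ] T [ 0.02  0.02 -0.02] gap 0.0853
```

Emit:
{"op": "arm_command", "data": {
  "targets": [
    [[-0.5,-0.25,0.7],[0.06,-0.07,0.04]],
    [[-0.45,-0.23,0.65],[0,0,0]],
    [[0,0,0],[0,0,0]]
  ]
}}

```text
clock: 5.2
eef_pos: [0.4939, 0.2266, 0.229]
eef_rot: [[0.144, 0.99, -0.0], [0.99, -0.144, 0.002], [0.002, -0.0, -1.0]]
contact_force: [-0.0, -0.2, 0.1]
finger_gap: 0.0852
```

```bash
python3 r.py -55 0 115 -8.3 0; python3 - <<'E'
from h import *
import pickle
d={n:grab(n,3) for n in("scene","top")}
pickle.dump(d,open("d1.pkl","wb"))
a=d["top"]["image"][180:270,160:270,::-1];cv2.imwrite("pics/t1.png",cv2.resize(a,(733,600),interpolation=cv2.INTER_CUBIC))
a=d["scene"]["image"][90:230,260:400,::-1];cv2.imwrite("pics/s1.png",cv2.resize(a,(600,600),interpolation=cv2.INTER_CUBIC))
E
```

```text
t 5.2 pos [0.4939 0.2266 0.229 ] shift units [-0.061  0.07   3.003] turn units [-0.007 -0.025  0.008] F [-0.  -0.2  0.1] T [-0.02  0.02  0.05] gap 0.0852
```

View pics/t1.png

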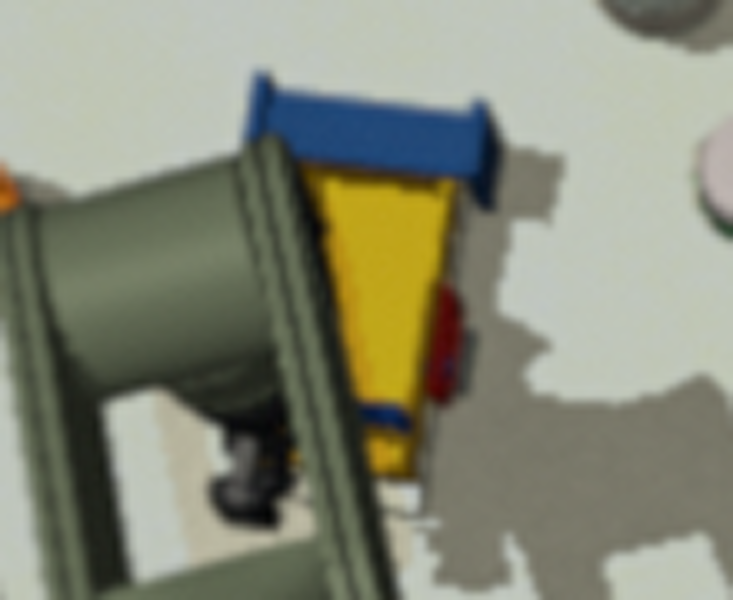

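View pics/s1.png

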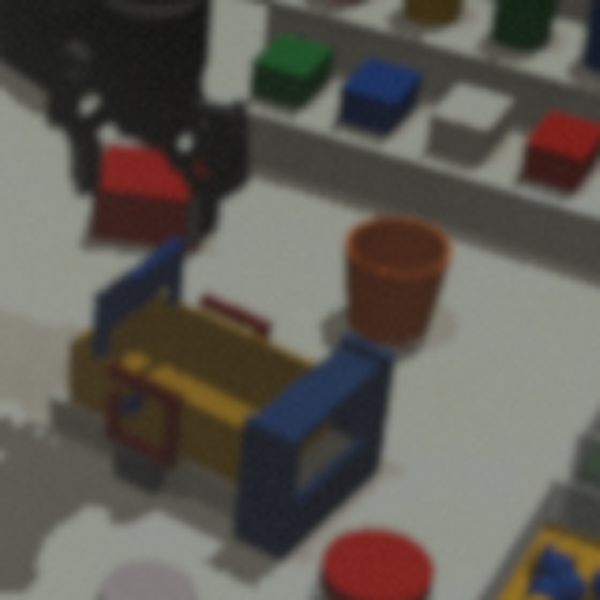

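Emit:
{"op": "arm_command", "data": {
  "targets": [
    [[-0.05,0.05,0.6],[0,-0.02,0]],
    [[0,0,0.6],[0,0,0]],
    [[0,0,0.6],[0,0,0]],
    [[0,0,0.5],[0,0,0]],
    [[0,0,0.4],[0,0,0]],
    [[0,0,0.2],[0,0,0]],
    [[0,0,0],[0,0,0]]
  ]
}}

```text
clock: 6.2
eef_pos: [0.4976, 0.2267, 0.1678]
eef_rot: [[0.143, 0.99, 0.004], [0.99, -0.143, 0.002], [0.002, 0.004, -1.0]]
contact_force: [-0.6, -0.7, -0.4]
finger_gap: 0.0855
```

```bash
python3 r.py -55 0 115 -8.3 0
```

```text
t 6.2 pos [0.4976 0.2267 0.1678] shift units [-0.092 -0.112 -0.056] turn units [ 0.06  -0.032  0.024] F [-0.6 -0.7 -0.4] T [ 0.03 -0.01  0.01] gap 0.0855
```

Emit:
{"op": "arm_command", "data": {
  "targets": [
    [[-0.09,-0.11,-0.05],[0.06,-0.03,0.02]],
    [[0,0,0],[0,0,0]],
    [[0,0,0],[0,0,0]]
  ]
}}

```text
clock: 6.5
eef_pos: [0.4955, 0.2252, 0.1695]
eef_rot: [[0.144, 0.99, 0.001], [0.99, -0.144, 0.0], [0.001, 0.001, -1.0]]
contact_force: [-0.2, -1.0, -0.6]
finger_gap: 0.0856
```

```bash
python3 r.py -55 0 115 -8.3 0
```

```text
t 6.5 pos [0.4955 0.2252 0.1695] shift units [-0.003 -0.019  0.032] turn units [ 0.011 -0.008  0.   ] F [-0.2 -1.  -0.6] T [ 0.    0.02 -0.01] gap 0.0856
```

Emit:
{"op": "arm_command", "data": {
  "targets": [
    [[0,-0.02,0.03],[0.01,-0.01,0]],
    [[0,0,0],[0,0,0]],
    [[0,0,0],[0,0,0]],
    [[0,0,0],[0,0,0]],
    [[0,0,0],[0,0,0]],
    [[0,0,0],[0,0,0]],
    [[0,0,0],[0,0,0]],
    [[0,0,0],[0,0,0]],
    [[0,0,0],[0,0,0]],
    [[0,0,0],[0,0,0]],
    [[0,0,0],[0,0,0]],
    [[0,0,0],[0,0,0]]
  ],
  "jaw": 0,
  "force": 40
}}

```text
clock: 7.7
eef_pos: [0.4959, 0.2256, 0.1705]
eef_rot: [[0.144, 0.99, 0.003], [0.99, -0.144, 0.001], [0.001, 0.003, -1.0]]
contact_force: [0.1, 0.1, 0.7]
finger_gap: 0.0097
```

```bash
python3 r.py -55 0 115 -8.3 0;sleep 1;python3 - <<'E'
from h import *
import pickle
d={n:grab(n,3) for n in("scene","top")}
a=d["scene"]["image"][90:230,260:400,::-1];cv2.imwrite("pics/s2.png",cv2.resize(a,(600,600),interpolation=cv2.INTER_CUBIC))
E
python3 r.py -55 0 115 -8.3 0
```

```text
t 7.7 pos [0.4959 0.2256 0.1705] shift units [-0.026 -0.037  0.081] turn units [ 0.037 -0.017 -0.   ] F [0.1 0.1 0.7] T [0.07 0.13 0.02] gap 0.0097
t 8.0 pos [0.4959 0.2256 0.1705] shift units [-0.025 -0.036  0.081] turn units [ 0.037 -0.016 -0.001] F [-0.6  0.5  1.3] T [0.02 0.13 0.01] gap 0.0096
```

View pics/s2.png

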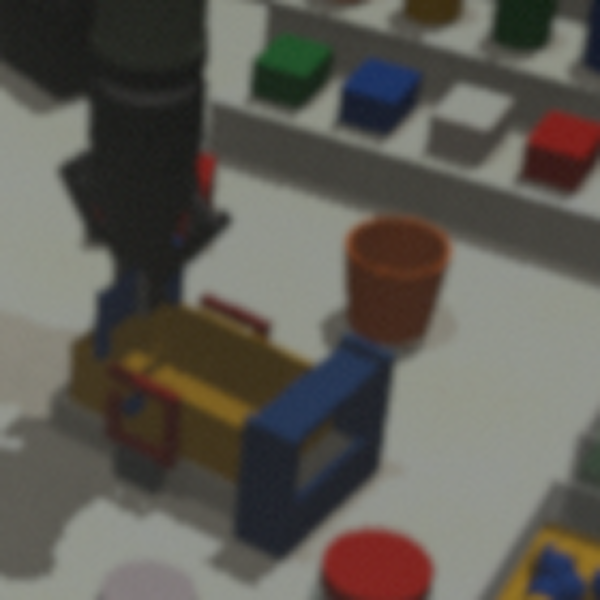

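```bash
cat > b.py <<'E'
from h import *
import sys,json,os
s=state()
if not os.path.exists("ref.json"):
    json.dump([list(map(float,s["eef_pos"])),np.array(s["eef_rot"]).tolist()],open("ref.json","w"))
p0,R0=map(np.array,json.load(open("ref.json")))
RB=Rz
heel=p0+RB@np.array([.135,0,0]);heel[2]=.030
th,dx,dz=[float(v) for v in sys.argv[1:4]]
Rt=Ro.from_rotvec(np.deg2rad(th)*RB[:,1]).as_matrix()
rel(heel+Rt@(p0-heel)+RB@np.array([dx,0,dz])/1000,Rt@R0)
# actual bin state
R=np.array(s["eef_rot"]);M=RB.T@R@R0.T@RB;rv=np.rad2deg(Ro.from_matrix(M).as_rotvec())
f=lambda q:(RB.T@(s["eef_pos"]+RB@M@(q-RB.T@(p0-heel))-heel))*1000
hl=f(np.zeros(3));lg=f(np.array([-.1,0,.03]))-[-100,0,30]
print("bin rot",np.round(rv,2),"heel mv",np.round(hl,2),"lug mv",np.round(lg,2),"Frack",np.round(RB.T@s["contact_force"],1))
E
python3 b.py 3 0 0
```

```text
t 8.0 pos [0.4959 0.2256 0.1705] shift units [ 0.     0.378 -0.343] turn units [ 0.75  -0.     0.001] F [-0.6  0.5  1.3] T [0.02 0.13 0.01] gap 0.0096
bin rot [-0.  0.  0.] heel mv [0. 0. 0.] lug mv [-0. -0.  0.] Frack [-0.7  0.4  1.3]
```

Emit:
{"op": "arm_command", "data": {
  "targets": [
    [[0,0.06,-0.06],[0.125,0,0]],
    [[0,0.06,-0.06],[0.125,0,0]],
    [[0,0.06,-0.06],[0.125,0,0]]
  ]
}}

```text
clock: 8.3
eef_pos: [0.4992, 0.2251, 0.1736]
eef_rot: [[0.144, 0.989, -0.025], [0.99, -0.144, 0.004], [0.001, -0.026, -1.0]]
contact_force: [-1.0, -0.7, -0.9]
finger_gap: 0.0093
```

```bash
python3 b.py 3 0 0
```

```text
t 8.3 pos [0.4992 0.2251 0.1736] shift units [ 0.003  0.202 -0.194] turn units [0.346 0.005 0.01 ] F [-1.  -0.7 -0.9] T [-0.03 -0.2   0.02] gap 0.0093
bin rot [-0.02  1.62  0.04] heel mv [-0.62 -0.03 -0.65] lug mv [ 0.27 -0.08  2.15] Frack [-0.9 -0.9 -0.9]
```

Emit:
{"op": "arm_command", "data": {
  "targets": [
    [[0,0.1,-0.1],[0.12,0,0]],
    [[0,0.08,-0.09],[0.12,0,0]],
    [[0,0.08,-0.08],[0.12,0,0]]
  ]
}}

```text
clock: 8.6
eef_pos: [0.504, 0.2241, 0.1781]
eef_rot: [[0.144, 0.988, -0.056], [0.99, -0.144, 0.008], [0.0, -0.056, -0.998]]
contact_force: [-0.7, 1.0, -1.0]
finger_gap: 0.0095
```

```bash
python3 b.py 4 0 0
```

```text
t 8.6 pos [0.504  0.2241 0.1781] shift units [ 0.015  0.091 -0.081] turn units [0.155 0.014 0.008] F [-0.7  1.  -1. ] T [0.12 0.07 0.05] gap 0.0095
bin rot [-0.06  3.38  0.03] heel mv [-0.29 -0.37 -0.15] lug mv [ 1.65 -0.4   5.69] Frack [-0.8  0.9 -1. ]
```

Emit:
{"op": "arm_command", "data": {
  "targets": [
    [[0.01,0.09,-0.08],[0.14,0.01,0]],
    [[0,0.06,-0.06],[0.12,0,0]],
    [[0,0.04,-0.04],[0.07,0,0]],
    [[0,0,0],[0,0,0]]
  ]
}}

```text
clock: 9.0
eef_pos: [0.5082, 0.2236, 0.1814]
eef_rot: [[0.144, 0.986, -0.082], [0.99, -0.144, 0.013], [0.001, -0.083, -0.997]]
contact_force: [0.0, 1.0, -2.8]
finger_gap: 0.0095
```

```bash
python3 b.py 5.8 0 0;  python3 - <<'E'
from h import *
import pickle
c=grab("scene",12);pickle.dump(c,open("d2.pkl","wb"))
x0,y0=280,165;w,h=36,36;k=16
a=c["image"][y0:y0+h,x0:x0+w,::-1];A=cv2.resize(a,(w*k,h*k),interpolation=cv2.INTER_CUBIC);cv2.imwrite("pics/z3.png",cv2.convertScaleAbs(A,alpha=1.8))
E
python3 b.py 5.8 0 0
```

```text
t 9.0 pos [0.5082 0.2236 0.1814] shift units [ 0.013  0.109 -0.112] turn units [0.217 0.009 0.003] F [ 0.   1.  -2.8] T [ 0.05 -0.06  0.08] gap 0.0095
bin rot [-0.03  4.93  0.01] heel mv [-0.04 -0.31 -0.21] lug mv [ 2.91 -0.32  8.28] Frack [-0.1  1.  -2.8]
t 9.6 pos [0.508  0.2236 0.1813] shift units [ 0.013  0.12  -0.117] turn units [0.22  0.011 0.006] F [ 0.8  1.1 -2.8] T [-0.06 -0.17 -0.01] gap 0.0096
bin rot [-0.04  4.92  0.02] heel mv [-0.25 -0.32 -0.27] lug mv [ 2.69 -0.34  8.2 ] Frack [ 0.6  1.2 -2.8]
```

View pics/z3.png

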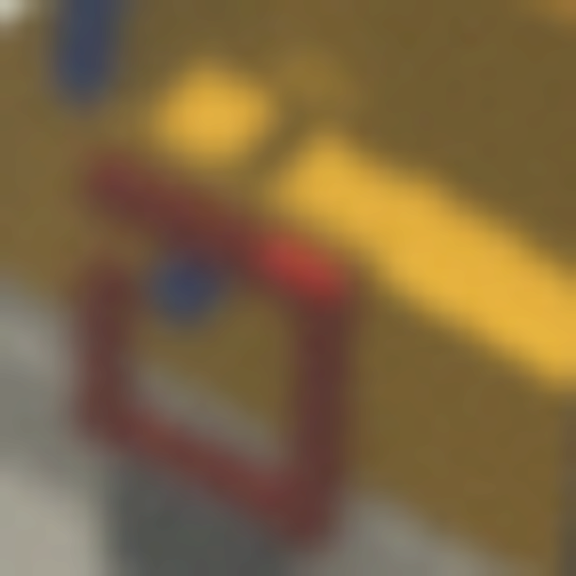

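```bash
python3 - <<'E'
from h import *
import pickle
c=pickle.load(open("d2.pkl","rb"))
x0,y0=280,165;w,h=36,36;k=16
A=cv2.imread("pics/z3.png")
def P(p):
    q=proj(c,[W(p)])[0];return (int((q[0]-x0+.5)*k),int((q[1]-y0+.5)*k))
for a in np.linspace(0,6.28,25):cv2.circle(A,P((-17.3+6*np.cos(a),-57,68.2+6*np.sin(a))),1,(255,255,0),-1)
Y=-54
def box(xa,xb,za,zb,col):
    for p in[(xa,za),(xa,zb),(xb,za),(xb,zb)]:cv2.circle(A,P((p[0],Y,p[1])),2,col,-1)
box(-38,-30,40,63,(255,255,255));box(-38,18,78,84,(0,255,0));box(10,18,40,78,(255,255,255))
cv2.imwrite("pics/z4.png",A)
E
```

```text
(no output)
```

View pics/z4.png

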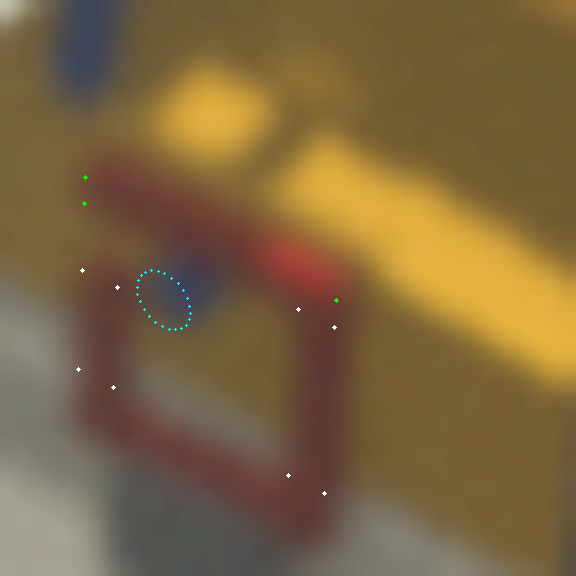

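Emit:
{"op": "arm_command", "data": {
  "targets": [
    [[0.01,0.09,-0.08],[0.14,0.01,0]],
    [[0,0.06,-0.06],[0.12,0,0]],
    [[0,0.03,-0.04],[0.05,0,0]]
  ]
}}

```text
clock: 9.9
eef_pos: [0.5116, 0.2231, 0.1846]
eef_rot: [[0.144, 0.984, -0.107], [0.99, -0.143, 0.016], [0.001, -0.108, -0.994]]
contact_force: [0.6, -1.0, -4.8]
finger_gap: 0.0092
```

```bash
python3 b.py 6.2 0 0.3
```

```text
t 9.9 pos [0.5116 0.2231 0.1846] shift units [ 0.012  0.002 -0.001] turn units [-0.034  0.01   0.007] F [ 0.6 -1.  -4.8] T [ 0.01 -0.04 -0.03] gap 0.0092
bin rot [-0.04  6.34  0.03] heel mv [-0.4  -0.28  0.01] lug mv [ 3.52 -0.31 10.86] Frack [ 0.8 -0.9 -4.8]
```

Emit:
{"op": "arm_command", "data": {
  "targets": [
    [[0,0,0],[0,0,0]]
  ]
}}

```text
clock: 10.0
eef_pos: [0.5117, 0.223, 0.1845]
eef_rot: [[0.144, 0.984, -0.107], [0.99, -0.143, 0.016], [0.0, -0.108, -0.994]]
contact_force: [-0.1, 0.1, -2.8]
finger_gap: 0.0093
```

```bash
for i in 1 2 3; do python3 b.py 6.2 -5 0.3; done;  python3 - <<'E'
from h import *
import pickle
c=grab("scene",12);pickle.dump(c,open("d3.pkl","wb"))
x0,y0=280,165;w,h=36,36;k=16
a=c["image"][y0:y0+h,x0:x0+w,::-1];A=cv2.resize(a,(w*k,h*k),interpolation=cv2.INTER_CUBIC);cv2.imwrite("pics/z5.png",cv2.convertScaleAbs(A,alpha=1.8))
E
python3 b.py 6.2 -5 0.3
```

```text
t 10.0 pos [0.5117 0.223  0.1845] shift units [ 0.015 -0.254  0.025] turn units [-0.042  0.01   0.004] F [-0.1  0.1 -2.8] T [ 0.05 -0.05  0.03] gap 0.0093
bin rot [-0.04  6.37  0.02] heel mv [-0.35 -0.35 -0.1 ] lug mv [ 3.59 -0.36 10.8 ] Frack [-0.1  0.  -2.8]
t 10.0 pos [0.5117 0.223  0.1845] shift units [ 0.015 -0.254  0.025] turn units [-0.042  0.01   0.004] F [-0.1  0.1 -2.8] T [ 0.05 -0.05  0.03] gap 0.0093
bin rot [-0.04  6.37  0.02] heel mv [-0.35 -0.35 -0.1 ] lug mv [ 3.59 -0.36 10.8 ] Frack [-0.1  0.  -2.8]
t 10.0 pos [0.5117 0.223  0.1845] shift units [ 0.015 -0.254  0.025] turn units [-0.042  0.01   0.004] F [-0.1  0.1 -2.8] T [ 0.05 -0.05  0.03] gap 0.0093
bin rot [-0.04  6.37  0.02] heel mv [-0.35 -0.35 -0.1 ] lug mv [ 3.59 -0.36 10.8 ] Frack [-0.1  0.  -2.8]
t 10.6 pos [0.5115 0.2231 0.1845] shift units [ 0.014 -0.243  0.024] turn units [-0.036  0.011  0.007] F [ 0.9 -0.2 -3.7] T [-0.04 -0.03  0.07] gap 0.0097
bin rot [-0.04  6.35  0.03] heel mv [-0.5  -0.32 -0.04] lug mv [ 3.42 -0.34 10.83] Frack [ 0.9 -0.1 -3.7]
```

View pics/z5.png

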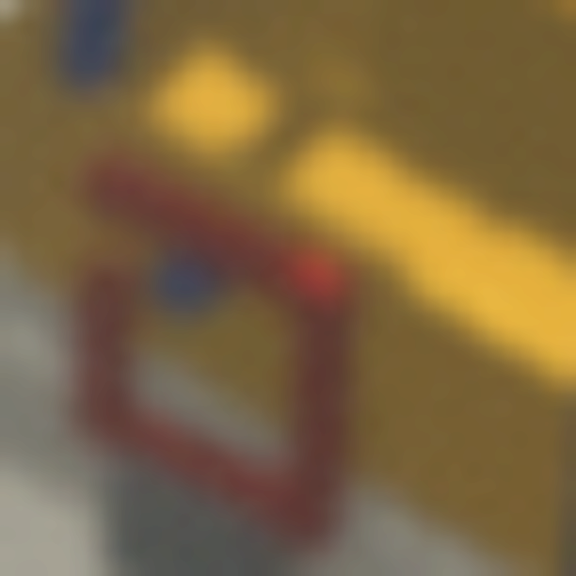

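Emit:
{"op": "arm_command", "data": {
  "targets": [
    [[0.01,0.03,-0.04],[0.08,0.01,0]],
    [[0,-0.07,0.005],[0,0,0]],
    [[0,-0.07,0.005],[0,0,0]]
  ]
}}

```text
clock: 10.9
eef_pos: [0.5094, 0.2235, 0.1854]
eef_rot: [[0.144, 0.983, -0.113], [0.99, -0.143, 0.018], [0.001, -0.114, -0.993]]
contact_force: [0.6, -0.0, -4.1]
finger_gap: 0.0097
```

```bash
python3 b.py 6.6 -6 0.1
```

```text
t 10.9 pos [0.5094 0.2235 0.1854] shift units [ 0.007 -0.13   0.025] turn units [-0.026  0.001  0.004] F [ 0.6 -0.  -4.1] T [-0.03  0.03 -0.01] gap 0.0097
bin rot [-0.    6.7   0.02] heel mv [-3.65 -0.1   0.09] lug mv [ 0.54 -0.13 11.55] Frack [ 0.6  0.1 -4.1]
```

Emit:
{"op": "arm_command", "data": {
  "targets": [
    [[0,-0.07,0.02],[-0.02,0,0]],
    [[0,-0.06,0.005],[0,0,0]],
    [[0,-0.06,0.005],[0,0,0]]
  ]
}}

```text
clock: 11.2
eef_pos: [0.5051, 0.2242, 0.1852]
eef_rot: [[0.144, 0.983, -0.112], [0.99, -0.143, 0.017], [0.001, -0.113, -0.994]]
contact_force: [-0.1, -0.5, -4.2]
finger_gap: 0.0094
```

```bash
python3 b.py 6.5 -10 0.1
```

```text
t 11.2 pos [0.5051 0.2242 0.1852] shift units [ 0.006 -0.125  0.022] turn units [-0.033  0.002  0.006] F [-0.1 -0.5 -4.2] T [-0.05 -0.04  0.03] gap 0.0094
bin rot [-0.01  6.63  0.02] heel mv [-7.82 -0.09 -0.01] lug mv [-3.69 -0.13 11.34] Frack [-0.1 -0.5 -4.2]
```

Emit:
{"op": "arm_command", "data": {
  "targets": [
    [[0,-0.05,0.005],[0,0,0]],
    [[0,-0.05,0.005],[0,0,0]]
  ]
}}

```text
clock: 11.4
eef_pos: [0.5027, 0.2245, 0.1852]
eef_rot: [[0.144, 0.983, -0.112], [0.99, -0.143, 0.017], [0.001, -0.113, -0.994]]
contact_force: [0.6, 0.1, -3.4]
finger_gap: 0.0095
```

```bash
python3 b.py 6.6 -12 0.0
```

```text
t 11.4 pos [0.5027 0.2245 0.1852] shift units [ 0.006 -0.093  0.015] turn units [-0.01   0.003  0.008] F [ 0.6  0.1 -3.4] T [ 0.03 -0.01  0.01] gap 0.0095
bin rot [-0.01  6.64  0.03] heel mv [-10.22  -0.08   0.  ] lug mv [-6.08 -0.12 11.36] Frack [ 0.6  0.2 -3.4]
```

Emit:
{"op": "arm_command", "data": {
  "targets": [
    [[0,-0.05,0.005],[0,0,0]],
    [[0,-0.05,0.005],[0,0,0]],
    [[0,-0.05,0.005],[0,0,0]]
  ]
}}

```text
clock: 11.7
eef_pos: [0.4994, 0.225, 0.1852]
eef_rot: [[0.144, 0.983, -0.112], [0.99, -0.143, 0.017], [0.001, -0.113, -0.994]]
contact_force: [0.2, 0.0, -4.2]
finger_gap: 0.0094
```

```bash
python3 b.py 6.6 -16 0.0
```

```text
t 11.7 pos [0.4994 0.225  0.1852] shift units [ 0.005 -0.125  0.019] turn units [-0.011  0.003  0.009] F [ 0.2  0.  -4.2] T [0.04 0.03 0.02] gap 0.0094
bin rot [-0.01  6.64  0.03] heel mv [-1.359e+01 -4.000e-02  1.000e-02] lug mv [-9.44 -0.1  11.38] Frack [ 0.2  0.  -4.2]
```

Emit:
{"op": "arm_command", "data": {
  "targets": [
    [[0,-0.08,0.009],[0,0,0]],
    [[0,-0.08,0.009],[0,0,0]],
    [[0,-0.08,0.009],[0,0,0]],
    [[0,-0.08,0.009],[0,0,0]]
  ]
}}

```text
clock: 12.1
eef_pos: [0.4925, 0.226, 0.1852]
eef_rot: [[0.144, 0.983, -0.112], [0.99, -0.143, 0.017], [0.001, -0.113, -0.994]]
contact_force: [0.5, -0.0, -4.2]
finger_gap: 0.0094
```

```bash
python3 b.py 6.6 -30 0.0
```

```text
t 12.1 pos [0.4925 0.226  0.1852] shift units [ 0.007 -0.476  0.06 ] turn units [-0.012  0.003  0.006] F [ 0.5 -0.  -4.2] T [ 0.   -0.01  0.04] gap 0.0094
bin rot [-0.01  6.65  0.03] heel mv [-2.053e+01 -1.100e-01  2.000e-02] lug mv [-16.38  -0.15  11.4 ] Frack [ 0.5  0.1 -4.2]
```

Emit:
{"op": "arm_command", "data": {
  "targets": [
    [[0,-0.12,0.013],[0,0,0]],
    [[0,-0.12,0.013],[0,0,0]],
    [[0,-0.12,0.013],[0,0,0]],
    [[0,-0.12,0.013],[0,0,0]]
  ]
}}

```text
clock: 12.5
eef_pos: [0.482, 0.2275, 0.1852]
eef_rot: [[0.144, 0.983, -0.112], [0.99, -0.143, 0.017], [0.001, -0.113, -0.994]]
contact_force: [0.6, 0.5, -4.0]
finger_gap: 0.0093
```

```bash
python3 b.py 6.6 -58 0.0
```

```text
t 12.5 pos [0.482  0.2275 0.1852] shift units [ 0.008 -1.341  0.16 ] turn units [-0.015  0.003  0.007] F [ 0.6  0.5 -4. ] T [-0.02  0.04  0.03] gap 0.0093
bin rot [-0.01  6.66  0.03] heel mv [-3.116e+01 -1.200e-01  1.000e-02] lug mv [-27.    -0.16  11.41] Frack [ 0.5  0.6 -4. ]
```

Emit:
{"op": "arm_command", "data": {
  "targets": [
    [[0,-0.25,0.025],[0,0,0]],
    [[0,-0.3,0.03],[0,0,0]],
    [[0,-0.3,0.03],[0,0,0]],
    [[0,-0.3,0.03],[0,0,0]],
    [[0,-0.3,0.03],[0,0,0]],
    [[0,-0.25,0.03],[0,0,0]],
    [[0,-0.1,0.01],[0,0,0]]
  ]
}}

```text
clock: 13.2
eef_pos: [0.442, 0.2332, 0.1856]
eef_rot: [[0.144, 0.983, -0.113], [0.99, -0.143, 0.017], [0.001, -0.115, -0.993]]
contact_force: [0.4, -0.4, -3.7]
finger_gap: 0.0096
```

```bash
python3 b.py 0 -66 170; python3 - <<'E'
from h import *
for n,r in(("scene",(90,240,230,380)),("top",(170,290,160,280))):
    c=camera(n);a=c["image"][r[0]:r[1],r[2]:r[3],::-1];cv2.imwrite(f"pics/{n}_o.png",cv2.resize(a,(600,600),interpolation=cv2.INTER_CUBIC))
E
```

```text
t 13.2 pos [0.442  0.2332 0.1856] shift units [ 0.019 -1.466 -7.63 ] turn units [-1.684  0.007  0.011] F [ 0.4 -0.4 -3.7] T [ 0.    0.04 -0.02] gap 0.0096
bin rot [-0.03  6.74  0.05] heel mv [-71.81  -0.24   0.18] lug mv [-67.6   -0.31  11.7 ] Frack [ 0.4 -0.3 -3.7]
```

View pics/scene_o.png

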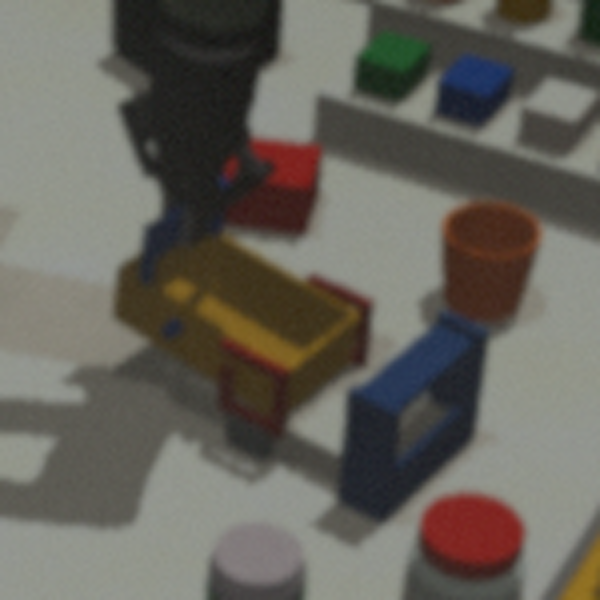

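Emit:
{"op": "arm_command", "data": {
  "targets": [
    [[0,-0.04,-0.3],[0,0,0]],
    [[0,-0.06,-0.5],[0,0,0]],
    [[0,-0.08,-0.7],[0,0,0]],
    [[0,-0.08,-0.7],[0,0,0]],
    [[0,-0.08,-0.7],[0,0,0]],
    [[0,-0.08,-0.7],[-0.3,0,0]],
    [[0,-0.06,-0.7],[-0.3,0,0]],
    [[0,-0.04,-0.7],[-0.3,0,0]],
    [[0,-0.02,-0.7],[-0.3,0,0]],
    [[0,0,-0.4],[-0.3,0,0]],
    [[0,0,-0.2],[-0.1,0,0]],
    [[0,0,0],[0,0,0]]
  ]
}}

```text
clock: 14.5
eef_pos: [0.4443, 0.2329, 0.3251]
eef_rot: [[0.145, 0.989, 0.012], [0.989, -0.145, 0.001], [0.003, 0.012, -1.0]]
contact_force: [0.8, 0.3, -4.5]
finger_gap: 0.0095
```

```bash
python3 b.py 0 -66 120; cat > p.py <<'E'
from h import *
import sys,json
p0,R0=map(np.array,json.load(open("ref.json")))
# target: bin centre x,y (m), yaw deg, underside z
x,y,yw,z=[float(v) for v in sys.argv[1:5]]
a=np.deg2rad(yw);Q=Ro.from_euler('z',a).as_matrix()
Rn=Q@Rz.T
t=np.array([x,y,z])+Q@np.array([-.055,0,p0[2]-.030])
rel(t,Rn@R0)
E
python3 p.py .576 -.228 13 .16
```

```text
t 14.5 pos [0.4443 0.2329 0.3251] shift units [ 0.006 -0.719  1.72 ] turn units [ 0.128 -0.028 -0.005] F [ 0.8  0.3 -4.5] T [0.01 0.18 0.04] gap 0.0095
bin rot [ 0.11 -0.51 -0.02] heel mv [-5.0770e+01 -2.0000e-02  1.5579e+02] lug mv [-5.1040e+01 -4.0000e-02  1.5489e+02] Frack [ 0.7  0.4 -4.5]
t 14.5 pos [0.4443 0.2329 0.3251] shift units [-22.853   7.274   1.242] turn units [ 0.138  0.01  -5.33 ] F [ 0.8  0.3 -4.5] T [0.01 0.18 0.04] gap 0.0095
```

Emit:
{"op": "arm_command", "data": {
  "targets": [
    [[-0.5,0.15,0],[0.13,0,0]],
    [[-0.8,0.25,0],[0,0,0]],
    [[-0.95,0.3,0],[0,0,0]],
    [[-0.95,0.3,0],[0,0,0]],
    [[-0.95,0.3,0],[0,0,0]],
    [[-0.95,0.3,0],[0,0,0]],
    [[-0.95,0.3,0],[0,0,0]],
    [[-0.95,0.3,0],[0,0,0]],
    [[-0.95,0.3,0],[0,0,0]],
    [[-0.95,0.3,0],[0,0,0]],
    [[-0.95,0.3,0],[0,0,0]],
    [[-0.95,0.3,0],[0,0,0]],
    [[-0.95,0.3,0],[0,0,0]],
    [[-0.95,0.3,0],[0,0,0]],
    [[-0.95,0.3,0],[0,0,0]],
    [[-0.95,0.3,0],[0,0,0]],
    [[-0.95,0.3,0],[0,0,0]],
    [[-0.95,0.3,0],[0,0,0]],
    [[-0.8,0.25,0],[0,0,0]],
    [[-0.5,0.15,0],[0,0,0]]
  ]
}}

```text
clock: 16.5
eef_pos: [0.4936, -0.1643, 0.3014]
eef_rot: [[0.15, 0.987, -0.05], [0.989, -0.15, 0.002], [-0.005, -0.05, -0.999]]
contact_force: [0.1, -0.6, -4.3]
finger_gap: 0.0096
```

```bash
python3 p.py .576 -.228 13 .16
```

```text
t 16.5 pos [ 0.4936 -0.1643  0.3014] shift units [-3.542  1.995 -0.035] turn units [-0.753 -0.036 -5.409] F [ 0.1 -0.6 -4.3] T [-0.01  0.11  0.02] gap 0.0096
```

Emit:
{"op": "arm_command", "data": {
  "targets": [
    [[-0.5,0.2,0],[-0.4,0,-0.7]],
    [[-0.5,0.2,0],[-0.3,0,-0.9]],
    [[-0.5,0.2,0],[0,0,-0.9]],
    [[-0.5,0.15,0],[0,0,-0.9]],
    [[-0.4,0.1,0],[0,0,-0.9]],
    [[-0.3,0.1,0],[0,0,-0.7]],
    [[0,0,0],[0,0,-0.2]],
    [[0,0,0],[0,0,0]]
  ]
}}

```text
clock: 17.3
eef_pos: [0.5071, -0.2244, 0.2934]
eef_rot: [[-0.221, 0.975, -0.016], [0.975, 0.221, 0.004], [0.008, -0.015, -1.0]]
contact_force: [0.1, 1.1, -4.9]
finger_gap: 0.0094
```

```bash
python3 p.py .576 -.228 13 .12
```

```text
t 17.3 pos [ 0.5071 -0.2244  0.2934] shift units [-0.961  0.592  1.631] turn units [-0.25  -0.094 -0.062] F [ 0.1  1.1 -4.9] T [-0.08  0.19 -0.03] gap 0.0094
```

Emit:
{"op": "arm_command", "data": {
  "targets": [
    [[-0.3,0.2,0.3],[-0.2,-0.09,-0.06]],
    [[-0.3,0.2,0.5],[0,0,0]],
    [[-0.25,0.15,0.5],[0,0,0]],
    [[-0.1,0.05,0.2],[0,0,0]],
    [[0,0,0],[0,0,0]]
  ]
}}

```text
clock: 17.8
eef_pos: [0.5234, -0.2404, 0.259]
eef_rot: [[-0.224, 0.974, -0.003], [0.974, 0.224, 0.003], [0.003, -0.002, -1.0]]
contact_force: [-0.1, 0.1, -4.0]
finger_gap: 0.0096
```

```bash
python3 p.py .576 -.228 13 .12;python3 - <<'E'
from h import *
for n,r in(("scene",(200,380,130,310)),("top",(150,280,270,400))):
    c=grab(n,3);a=c["image"][r[0]:r[1],r[2]:r[3],::-1];cv2.imwrite(f"pics/{n}_p.png",cv2.resize(a,(600,600),interpolation=cv2.INTER_CUBIC))
E
```

```text
t 17.8 pos [ 0.5234 -0.2404  0.259 ] shift units [ 0.015 -0.049 -0.075] turn units [-0.066 -0.028 -0.007] F [-0.1  0.1 -4. ] T [-0.09  0.2  -0.03] gap 0.0096
```

View pics/scene_p.png

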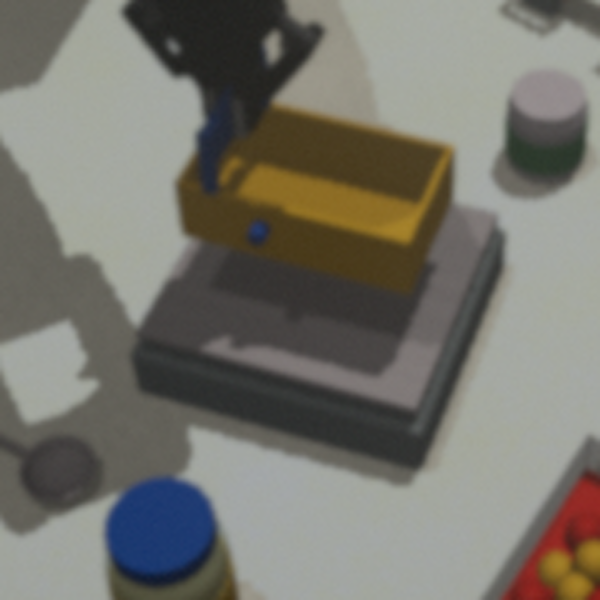

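View pics/top_p.png

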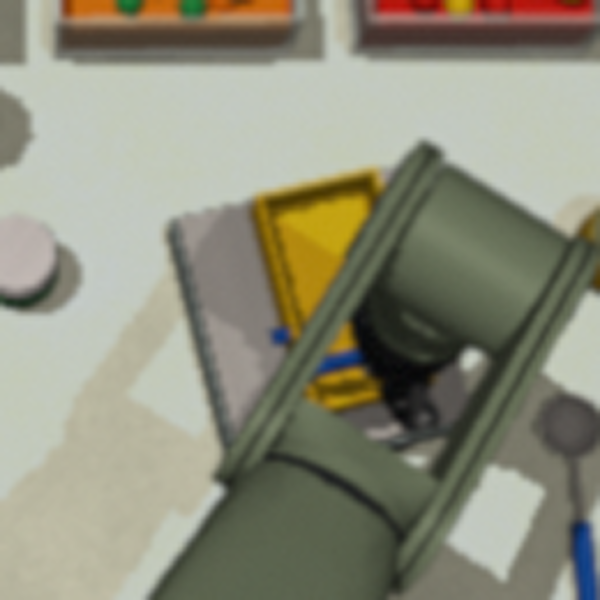

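Emit:
{"op": "arm_command", "data": {
  "targets": [
    [[0.015,-0.05,0.3],[-0.06,-0.03,0]],
    [[0,0,0.5],[0,0,0]],
    [[0,0,0.5],[0,0,0]],
    [[0,0,0.5],[0,0,0]],
    [[0,0,0.2],[0,0,0]],
    [[0,0,0],[0,0,0]]
  ]
}}

```text
clock: 18.7
eef_pos: [0.5225, -0.24, 0.2177]
eef_rot: [[-0.225, 0.974, 0.005], [0.974, 0.225, -0.0], [-0.002, 0.005, -1.0]]
contact_force: [-0.0, -0.9, -4.4]
finger_gap: 0.0097
```

```bash
python3 p.py .576 -.228 13 .068
```

```text
t 18.7 pos [ 0.5225 -0.24    0.2177] shift units [-0.015 -0.01   0.457] turn units [0.032 0.038 0.001] F [-0.  -0.9 -4.4] T [-0.05  0.19  0.  ] gap 0.0097
```

Emit:
{"op": "arm_command", "data": {
  "targets": [
    [[-0.01,-0.01,0.15],[0.03,0.04,0]],
    [[0,0,0.15],[0,0,0]],
    [[0,0,0.1],[0,0,0]],
    [[0,0,0],[0,0,0]]
  ]
}}

```text
clock: 19.1
eef_pos: [0.5228, -0.2405, 0.2092]
eef_rot: [[-0.225, 0.974, 0.003], [0.974, 0.225, 0.002], [0.001, 0.003, -1.0]]
contact_force: [-0.2, 0.1, -4.3]
finger_gap: 0.0092
```

```bash
python3 p.py .576 -.228 13 .065
```

```text
t 19.1 pos [ 0.5228 -0.2405  0.2092] shift units [ 0.012 -0.016  0.186] turn units [0.008 0.003 0.   ] F [-0.2  0.1 -4.3] T [-0.03  0.18  0.01] gap 0.0092
```

Underside about 3.7 mm above the pan; now in small steps.

Emit:
{"op": "arm_command", "data": {
  "targets": [
    [[0,0,0.06],[0.01,0,0]],
    [[0,0,0.05],[0,0,0]],
    [[0,0,0.04],[0,0,0]]
  ]
}}

```text
clock: 19.4
eef_pos: [0.5233, -0.2409, 0.2069]
eef_rot: [[-0.225, 0.974, 0.004], [0.974, 0.225, 0.0], [-0.0, 0.004, -1.0]]
contact_force: [-0.1, -0.3, -3.9]
finger_gap: 0.009
```

```bash
python3 p.py .576 -.228 13 .065
```

```text
t 19.4 pos [ 0.5233 -0.2409  0.2069] shift units [ 0.033 -0.037  0.07 ] turn units [ 0.016  0.022 -0.   ] F [-0.1 -0.3 -3.9] T [-0.05  0.19 -0.02] gap 0.009
```

Emit:
{"op": "arm_command", "data": {
  "targets": [
    [[0,0,0.04],[0.016,0.02,0]],
    [[0,0,0.03],[0,0,0]]
  ]
}}

```text
clock: 19.6
eef_pos: [0.5234, -0.2409, 0.2056]
eef_rot: [[-0.225, 0.974, 0.002], [0.974, 0.225, 0.001], [0.001, 0.003, -1.0]]
contact_force: [0.1, -1.0, -4.4]
finger_gap: 0.0094
```

```bash
python3 p.py .576 -.228 13 .065
```

```text
t 19.6 pos [ 0.5234 -0.2409  0.2056] shift units [ 0.036 -0.041  0.005] turn units [0.002 0.005 0.001] F [ 0.1 -1.  -4.4] T [0.02 0.16 0.02] gap 0.0094
```

Emit:
{"op": "arm_command", "data": {
  "targets": [
    [[0,0,0.04],[0,0,0]],
    [[0,0,0.03],[0,0,0]]
  ]
}}

```text
clock: 19.8
eef_pos: [0.5234, -0.2409, 0.2043]
eef_rot: [[-0.225, 0.974, 0.003], [0.974, 0.225, 0.001], [0.001, 0.003, -1.0]]
contact_force: [-0.7, 0.3, -0.9]
finger_gap: 0.0097
```

```bash
python3 p.py .576 -.228 13 .064
```

```text
t 19.8 pos [ 0.5234 -0.2409  0.2043] shift units [ 0.038 -0.042 -0.009] turn units [0.004 0.006 0.   ] F [-0.7  0.3 -0.9] T [0.03 0.34 0.01] gap 0.0097
```

Emit:
{"op": "arm_command", "data": {
  "targets": [
    [[0,0,0.02],[0,0,0]],
    [[0,0,0],[0,0,0]]
  ]
}}

```text
clock: 20.0
eef_pos: [0.5234, -0.2409, 0.2044]
eef_rot: [[-0.225, 0.974, 0.003], [0.974, 0.225, 0.001], [0.001, 0.003, -1.0]]
contact_force: [-0.8, 0.1, -2.7]
finger_gap: 0.0091
```

Emit:
{"op": "arm_command", "data": {
  "targets": [
    [[0,0,0],[0,0,0]],
    [[0,0,0],[0,0,0]],
    [[0,0,0],[0,0,0]],
    [[0,0,0],[0,0,0]],
    [[0,0,0],[0,0,0]],
    [[0,0,0],[0,0,0]]
  ],
  "jaw": 0.7
}}

```text
clock: 20.6
eef_pos: [0.5262, -0.2425, 0.2081]
eef_rot: [[-0.225, 0.974, 0.011], [0.974, 0.225, -0.003], [-0.006, 0.01, -1.0]]
contact_force: [0.7, -0.3, -0.7]
finger_gap: 0.0596
```

```bash
python3 p.py .576 -.228 13 .15;python3 - <<'E'
from h import *
c=grab("scene",3);a=c["image"][200:380,130:310,::-1];cv2.imwrite("pics/s_r.png",cv2.resize(a,(600,600),interpolation=cv2.INTER_CUBIC))
E
```

```text
t 20.6 pos [ 0.5262 -0.2425  0.2081] shift units [ 0.123 -0.118 -4.123] turn units [ 0.108  0.098 -0.004] F [ 0.7 -0.3 -0.7] T [-0.03 -0.03 -0.04] gap 0.0596
```

View pics/s_r.png

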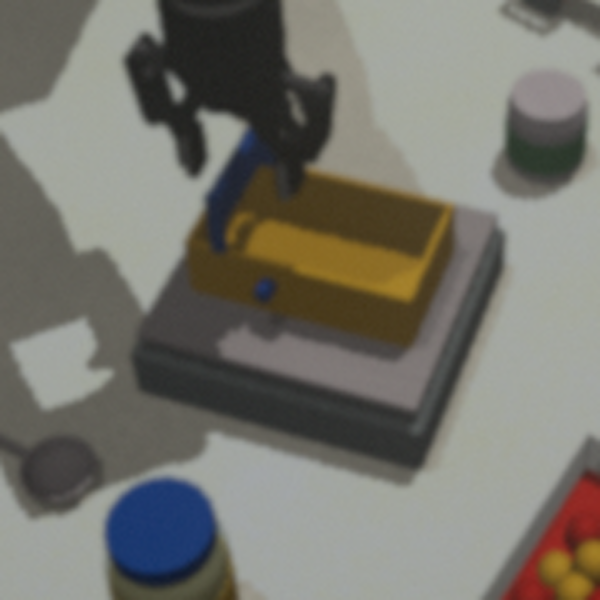

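Emit:
{"op": "arm_command", "data": {
  "targets": [
    [[0,-0.05,-0.3],[0.1,0.1,0]],
    [[0,0,-0.6],[0,0,0]],
    [[0,0,-0.8],[0,0,0]],
    [[0,0,-0.9],[0,0,0]],
    [[0,0,-0.9],[0,0,0]],
    [[0,-0.5,-0.9],[0,0,0]],
    [[0,-0.8,-0.9],[0,0,0]],
    [[0.6,-0.8,-0.5],[0,0,0]],
    [[0.9,-0.8,0],[0,0,0]],
    [[0.9,-0.8,0],[0,0,0]],
    [[0.9,-0.5,0],[0,0,0]],
    [[0.9,0,0],[0,0,0]],
    [[0.9,0,0],[0,0,0]],
    [[0.9,0,0],[0,0,0]],
    [[0.9,0,0],[0,0,0]],
    [[0.9,0,0],[0,0,0]],
    [[0.5,0,0],[0,0,0]],
    [[0,0,0],[0,0,0]]
  ]
}}

```text
clock: 22.55
eef_pos: [0.4046, -0.0929, 0.3428]
eef_rot: [[-0.226, 0.974, 0.018], [0.974, 0.226, -0.007], [-0.011, 0.016, -1.0]]
contact_force: [0.0, -0.6, -0.1]
finger_gap: 0.06
```

```bash
python3 - <<'E'
from h import *
s=state();print(s["clock"],s["eef_pos"],s["contact_force"])
t=grab("top",6);cv2.imwrite("pics/top_f.png",t["image"][:,:,::-1])
c=grab("scene",3);cv2.imwrite("pics/scene_f.png",c["image"][:,:,::-1])
hsv=cv2.cvtColor(t["image"],cv2.COLOR_RGB2HSV)
for nm,lo,hi,z in(("yel",(20,120,40),(35,255,255),.114),("blue",(100,120,40),(125,255,255),.164)):
    m=np.zeros(hsv.shape[:2],np.uint8);m[180:262,300:380]=cv2.inRange(hsv,lo,hi)[180:262,300:380]
    ys,xs=np.nonzero(m);P=plane(t,np.c_[xs,ys],z)[:,:2]*1000;print(nm,len(xs),cv2.minAreaRect(P.astype(np.float32)))
E
```

```text
22.55 [ 0.40463943 -0.09289285  0.34284439] [ 0.01915332 -0.5633236  -0.07794444]
yel 1225 ((575.13330078125, -223.54922485351562), (163.47293090820312, 96.68359375), 13.33554458618164)
blue 76 ((532.1434326171875, -223.9291229248047), (33.895606994628906, 108.54493713378906), 10.750265121459961)
```

View pics/top_f.png

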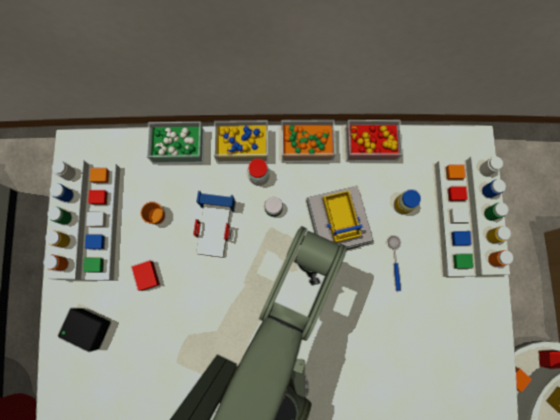

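View pics/scene_f.png

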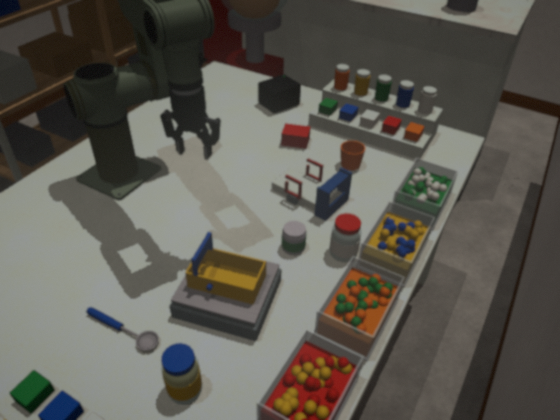

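Both views show the bin flat and centred on the pan, at about (342,218) in the top view. The bystanders are where they were, and the arm is clear.

```bash
python3 -c "
from bench import *
print(finish_job())"
```

```text
the job is handed in; nothing more can be done
None
```

The yellow bin is on the scale pan, released, and the job was handed in at about 23 s on the robot's clock. No verdict came back.

**What I did:** I gripped the blue bar and tilted the bin back about 6.6° on its heel, which raised the lugs about 11.4 mm. I then drew it 72 mm forward through the lips, lifted it clear, carried it over the counter and lowered it in small steps onto the pan.

**Forces in the rack:** The wrist readings stayed at about 5 N or less when I checked them, mostly the bin's own weight. I felt no resistance at the lips or caps. These readings were taken between moves, not continuously.

**Last checks:**
- **Centring:** the top view puts the bin rim's centre at (575, -224) mm, against a pan centre of about (576, -228) mm. The yaw is 13.3°, against about 13° for the pan.
- **Flatness and release:** the bin looks flat, the gripper is well clear, and the wrist force is about zero.
- **Other items:** the jars, tin, tub, scoop and box look unmoved.

**Uncertain or disagreeing:**
- **Lip height:** the pictures were too blurred to fix it exactly, with estimates from 61 to 67 mm. I went with 63 mm and pulled slowly while watching the force.
- **Bar check on the pan:** the colour check for the blue bar picked up more than the bar (34 x 109 mm), so I ignored it.

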